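Last cross-order pass on a stone carver's clamping ring

TASK

A carved stone sits in a clamping ring that is on its last tightening pass: one of the four wing nuts is already tight, its wings lying along the rim. Take the forked wing-nut key out of its small tray and with it turn the other three nuts clockwise, about a quarter turn each until they come up against their stop, in cross order: first the nut opposite the finished one, then the two at the sides in either order. Leave the finished nut tight, keep the gripper's fingers off the ring and its nuts, and stand the key upright back in its tray.

Things in the scene. Friction and masses are not known exactly. Their poses are not given: they have to be found in the camera images.
- key: upright key, 220 g, z up. Origin: centre of the prong ends. Wooden handle 26 mm square (sides along x, y) 62-122 mm up; 14 mm shank; steel fork 34 (x) x 30 (y) mm, 0-32 mm up: two prongs with a slot between, 16 mm wide, 22 deep, open along x. Wings go in the slot with 17 degrees of play either way. It stands free on its prongs. The round-handled tool in the other tray is not wanted.
- key_tray: the key's fixed wooden tray, 68 mm square, 22 mm high, with an open pocket 56 mm square, floor 6 mm above the table: the key fits at any yaw. Origin: centre of the underside, z up. An identical tray across the ring holds the other tool.
- holder: fixed dark clamping disc 200 mm across, top 22 mm above the table, carved stone 76 mm across in its middle (up to 44 mm). Brass wing nuts nut0..nut3 on its +x, +y, -x, -y axes at 68 mm radius: hub 20 mm across; wings 46 mm tip to tip, 6 mm thick, 28-44 mm above the table. The key grips well with its prong ends 25-32 mm above the table. Origin: centre of the underside, z up.
- nut0 (a joint): turn angle (rad) of the wing nut on the +x axis of holder. 0: wings point to the ring's middle; grows clockwise from above to a hard stop at 1.57, wings along the rim (plan direction of the wings: holder yaw + 0 degrees - angle). This is the finished one: it starts tight, between 1.50 and 1.56.
- nut1 (a joint): turn angle (rad) of the wing nut on the +y axis of holder. 0: wings point to the ring's middle; grows clockwise from above to a hard stop at 1.57, wings along the rim (plan direction of the wings: holder yaw + 90 degrees - angle). Starts slack, between 0.1 and 0.4; it stays where it is left and takes about 0.1 N m to turn.
- nut2 (a joint): turn angle (rad) of the wing nut on the -x axis of holder. 0: wings point to the ring's middle; grows clockwise from above to a hard stop at 1.57, wings along the rim (plan direction of the wings: holder yaw + 180 degrees - angle). Opposite the finished nut. Starts slack, between 0.1 and 0.4; it stays where it is left and takes about 0.1 N m to turn.
- nut3 (a joint): turn angle (rad) of the wing nut on the -y axis of holder. 0: wings point to the ring's middle; grows clockwise from above to a hard stop at 1.57, wings along the rim (plan direction of the wings: holder yaw + 270 degrees - angle). Starts slack, between 0.1 and 0.4; it stays where it is left and takes about 0.1 N m to turn.
Things that resemble listed ones, but are neither listed nor needed, are in the scene too. What is shaped like the key but green is not meant.

How it is judged:
By the outcome, as a careful person would: the job done as asked, in the order asked, and still so for the second after the job is handed in, with the robot touching nothing.
It also fails if it takes over 61 s, if anything falls off the work surface, if the arm or the gripper's body presses on something with over 40 N, if the wrist force passes 120 N, or if a joint passes its speed limit or range.

ROBOT

A 6-joint arm with a two-finger parallel gripper is mounted at the origin on the work surface. World frame = base frame: x ahead of the robot, y to its left, z up, the work surface at z = 0. Lengths are in m, angles in rad, forces in N, time in s.
With the tool pointing down it reaches from about 0.275 to 0.875 m from the base axis. Payload 12.5 kg.
Tool frame: the origin (TCP) lies at the very end of the fingers, on their centre line; the grasp point (between the pads) lies 19 mm behind it; x points along the fingers, y is the direction in which the jaws open and shut, and the axes are right-handed (so a half turn about x gives the same grasp; the last joint's range is limited). The gripper opens to 85 mm and grips with 20 to 120 N. Pads are 22 mm wide; open, the fingers measure 114 mm over their backs; the gripper's body (76 mm by 85 mm) begins 54 mm behind the grasp point. The pads swing forward as they close: fully open they stand 13 mm farther back than shut.
Start: joints at [1.181, 0.351, 1.652, -0, 1.139, -0.085], TCP at [0.165, 0.525, 0.231] pointing down, gripper open.
Joint ranges: [-2.75, 2.75], [-0.79, 2.1], [0.01, 2.65], [-1.57, 4.71], [0.07, 3.14], [-2.87, 2.87]. Speed limits (rad/s): [2.22, 2.22, 2.79, 3.14, 3.14, 3.14].

INTERFACE

Orientations are given as a 3x3 rotation matrix whose columns are the frame's x, y, z axes.
In Python, from bench import manip gives the robot as it stands. Calls block until the motion is done:
- manip.move_ptp(position, orientation): joint-space move of the TCP to a pose.
- manip.move_l(position, attitude=None, max_speed=0.15): straight line of the TCP; attitude=None keeps the orientation; max_speed is the mean speed in m/s.
- manip.move_j(angles): joint-space move.
- manip.set_gripper(opening, effort=None): opening from 0.0 (shut) to 1.0 (fully open); effort is the grip in N (None keeps the last); returns when the fingers have stopped.
- manip.dwell(seconds).
- manip.inverse_kinematics(position, orientation): joint angles nearest the present ones, or None.
- manip.grab_frame(name): name is "scene" or "top" or "wrist"; returns (picture, depth): 420x560x3 uint8, red, green, blue; 420x560 float32, m along the optical axis (not along the pixel's ray), 0 where there is no reading.
- manip.get_calibration(name): a dict with "camera_matrix" (3x3 intrinsics, pixels), "R" (3x3) and "t" (3): a world point X has camera coordinates R X + t. Camera axes: x right, y down, z forward; pixel columns grow to the right and rows downward; lengths in m; the calibration is good to about 2 mm. The wrist camera is an equidistant fisheye: a pixel r from the principal point sees the ray r / f radians off the axis. A picture is of the moment at which its call begins: read the wrist's pose just before it. get_calibration takes no time and is no camera call; for the wrist camera it gives the pose at the moment of the call.
A pose or a line that the arm cannot do raises manip.Unreachable and nothing moves.
- manip.sign_off(): hands the job in, once; it reports no verdict.
Trained networks look in the newest picture that a camera, given by its name, has taken for a name from the list of things; names that differ only in an ending like _2 or _b are one class to them, and where a whole thing is asked for, a point or a joint stands for the part that bears it (a point fixed in the world has none). Each returns a list of dicts, best first, with "confidence" (0 to 1); they miss things now and then, are a little off and sometimes report something else, mostly with a low value. They report only what shows in the picture. A call takes as long as a camera call. They do not tell look-alikes from the thing itself.
- manip.look_for(camera, name): "at" ([x, y, z] in m, in world coordinates, good to about 4 mm: the middle of the surface that is visible of it).
Readings, each from a call of its own:
- manip.current_time(): time.
- manip.current_qpos(): joint angles.
- manip.current_joint_vel(): joint speeds.
- manip.current_joint_torque(): joint torques, N m.
- manip.current_ee_pos(): TCP position.
- manip.current_tcp_rot(): TCP orientation.
- manip.current_force(): force on the tool from outside, world axes, zero at the start.
- manip.current_ft_torque(): the same for the moment, N m.
- manip.current_grip_width(): opening from 0.0 (shut) to 1.0 (fully open).
Only numpy, scipy, OpenCV 4.12 (cv2) and the standard library are available. Lean on these libraries where they do the work, as an engineer would, in place of code of your own. Each camera call takes 0.05 s, during which the arm holds its last target.

## Working session

There is one attempt and no reset: what is moved stays moved. The work goes in short steps, each a Python script; the robot and the scene stay as the last script left them, time stands still between calls to the robot, and variables do not carry over. Pictures are saved under pics/ and viewed, and the job is handed in when it is done.

```bash
mkdir -p pics; ls; cat > h.py <<'E'
import numpy as np, cv2
from bench import manip
def save(cam,fn):
    c=manip.get_calibration(cam); im,d=manip.grab_frame(cam)
    cv2.imwrite('pics/'+fn+'.png',im[:,:,::-1]); np.savez('pics/'+fn+'.npz',im=im,d=d,K=c['camera_matrix'],R=c['R'],t=c['t'])
    return im,d,c
def unproj(fn):
    z=np.load('pics/'+fn+'.npz');K=z['K'];d=z['d']
    v,u=np.mgrid[0:420,0:560]
    P=np.stack([(u-K[0,2])/K[0,0]*d,(v-K[1,2])/K[1,1]*d,d],-1)
    W=(P-z['t'])@z['R']
    W[d==0]=np.nan
    return z['im'],W
E
python3 - <<'E'
from h import *
print(manip.current_time())
for c in ['top','scene','wrist']:
    im,d,cal=save(c,c+'0'); print(c,cal['camera_matrix'],cal['R'],cal['t'],(d>0).mean())
print(manip.current_time())
E
```

```text
pics
0.0
top [[492.54953886   0.         277.03823751]
 [  0.         492.54953886 207.33106963]
 [  0.           0.           1.        ]] [[-0.01026007 -0.99993955  0.00395308]
 [-0.98392393  0.0093907  -0.17834099]
 [ 0.17829308 -0.00571932 -0.9839608 ]] [-0.0720389   0.52045347  1.39160735] 0.9960544217687075
scene [[416.54779353   0.         278.96586519]
 [  0.         416.54779353 208.13889266]
 [  0.           0.           1.        ]] [[ 0.52100513  0.85343391  0.01429001]
 [ 0.66342901 -0.39436356 -0.63587682]
 [-0.53704339  0.34077549 -0.77165826]] [-0.20387962 -0.35520906  1.5375925 ] 0.9959863945578231
wrist [[325.1922621    0.         276.38316395]
 [  0.         325.1922621  203.67781258]
 [  0.           0.           1.        ]] [[ 3.01409802e-01  9.53494603e-01 -4.15510392e-04]
 [ 9.13093668e-01 -2.88513075e-01  2.88132189e-01]
 [ 2.74612607e-01 -8.72252662e-02 -9.57590554e-01]] [-0.54933296 -0.03604481  0.37911347] 0.9911862244897959
0.15
```

View pics/top0.png

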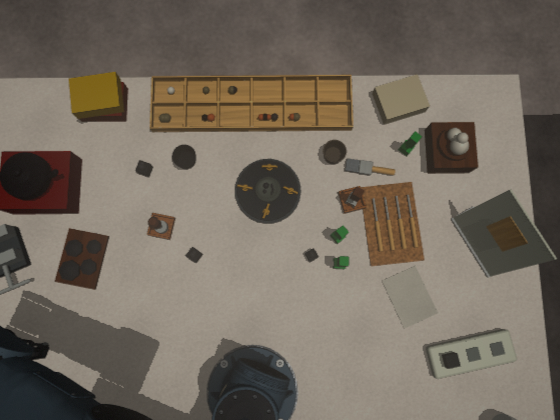

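View pics/scene0.png

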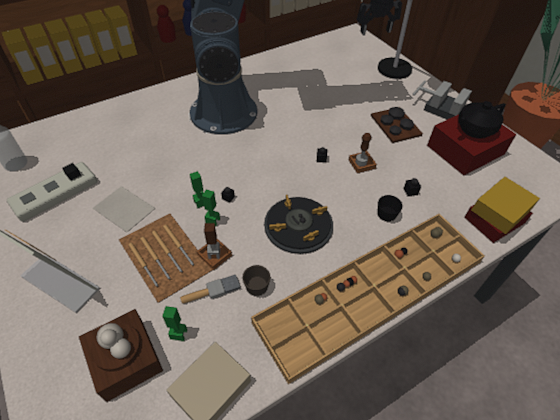

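View pics/wrist0.png

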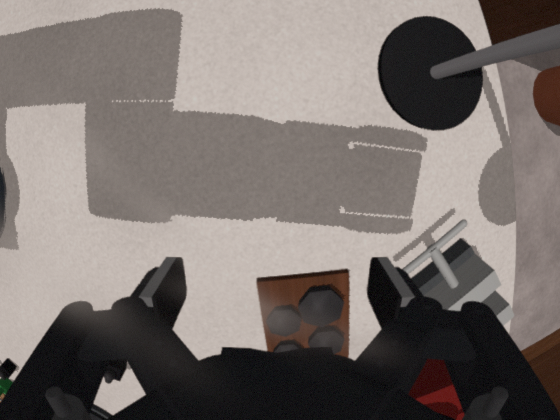

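The top view shows the ring at (267,190) and two trays, at (160,225) and (351,200). I'll zoom in on these.

```bash
python3 - <<'E'
import cv2,numpy as np
a=cv2.imread('pics/top0.png'); b=cv2.imread('pics/scene0.png')
t1=cv2.resize(a[145:235,220:380],None,fx=5,fy=5,interpolation=cv2.INTER_CUBIC)
cv2.imwrite('pics/z1.png',t1)
t2=cv2.resize(b[120:290,180:400],None,fx=3.5,fy=3.5,interpolation=cv2.INTER_CUBIC)
cv2.imwrite('pics/z2.png',t2)
E
```

```text
(no output)
```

View pics/z1.png

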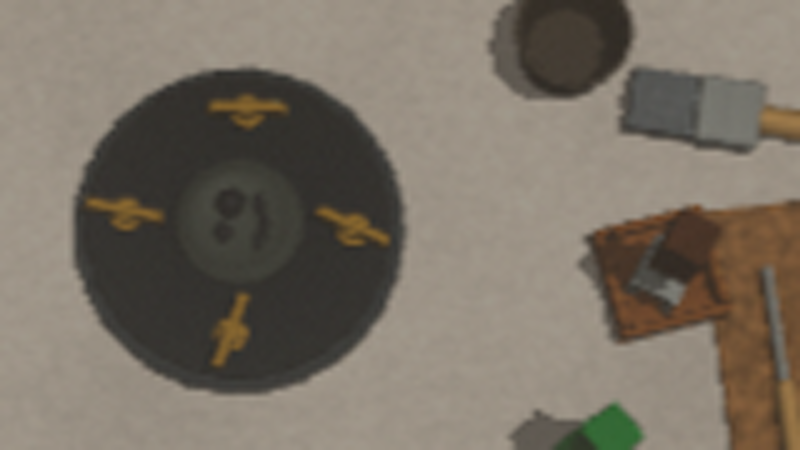

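View pics/z2.png

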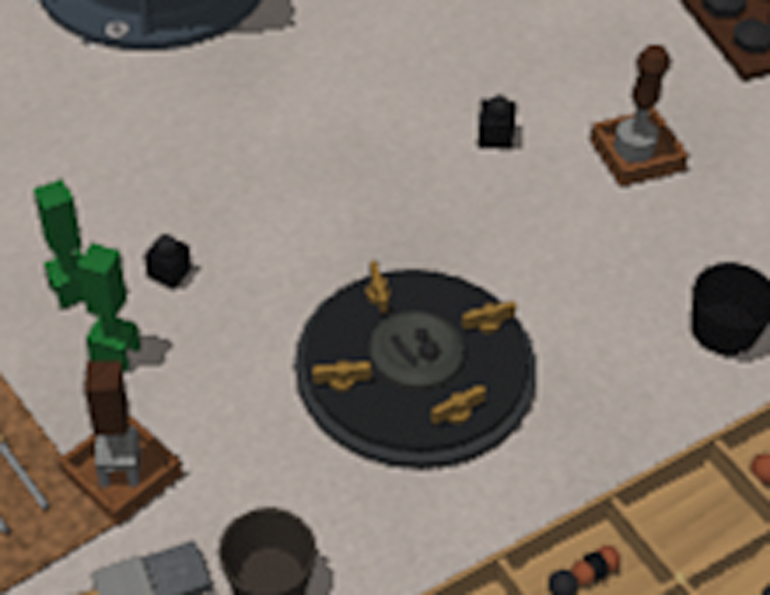

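```bash
cat > an.py <<'E'
from h import *
im,W=unproj('top0')
hsv=cv2.cvtColor(im,cv2.COLOR_RGB2HSV)
# brass nuts
roi=np.zeros((420,560),bool); roi[150:230,230:305]=1
m=roi&(hsv[...,1]>120)&(hsv[...,2]>80)
n,l,s,c=cv2.connectedComponentsWithStats(m.astype(np.uint8))
for i in range(1,n):
    if s[i,4]<8: continue
    P=W[l==i]; q=P[:,:2]; mu=np.nanmean(P,0); 
    w,V=np.linalg.eigh(np.cov((q-q.mean(0)).T)); a=np.degrees(np.arctan2(V[1,1],V[0,1]))%180
    print('brass',s[i],c[i],mu.round(4),'dir',a.round(1),np.sqrt(w).round(4))
m=roi&(W[...,2]>0.015)&(W[...,2]<0.03)
pts=W[m][:,:2]; c,r=cv2.minEnclosingCircle(pts.astype(np.float32)); print('disc',c,r,len(pts))
for nm,box in [('key',(180,215,330,370)),('other',(205,245,140,180)),('green',(220,275,325,355))]:
    P=W[box[0]:box[1],box[2]:box[3]].reshape(-1,3); h=P[P[:,2]>0.1]; t=P[(P[:,2]>0.016)&(P[:,2]<0.03)]
    print(nm,len(h),h.mean(0) if len(h) else 0,h[:,2].max() if len(h) else P[:,2].max(),'tray',t.mean(0),t.min(0),t.max(0))
im,W=unproj('scene0')
P=W[210:275,195:235].reshape(-1,3);P=P[P[:,2]>0.11]; print('scene handle top',P.mean(0),P.min(0),P.max(0))
E
python3 an.py; python3 -c "
from bench import manip
for c in ['top','scene']:
  for n in ['key','key_tray','holder','nut0','nut1']:
    print(c,n,[(x['at'],x['confidence']) for x in manip.look_for(c,n)])
"
```

```text
brass [262 164  15   7  49] [268.73469388 166.3877551 ] [ 0.6455 -0.0538  0.0389] dir 87.2 [0.0039 0.0098]
brass [237 185  16   6  50] [244.6  187.04] [0.5832 0.0181 0.0383] dir 77.0 [0.0038 0.0108]
brass [283 187  15   7  49] [290.3877551  190.10204082] [ 0.5725 -0.1172  0.0392] dir 65.1 [0.0037 0.0108]
brass [262 204   8  14  51] [265.78431373 210.84313725] [ 0.5113 -0.0441  0.0372] dir 160.8 [0.0042 0.0111]
disc (0.5775988101959229, -0.049991425126791) 0.0988728329539299 2351
key 108 [ 0.54439126 -0.30152216  0.12416113] 0.13368863584601498 tray [ 0.54430486 -0.2995238   0.02104141] [ 0.50862192 -0.34185913  0.01600608] [ 0.58755041 -0.26280676  0.02966069]
other 97 [0.46894397 0.26374159 0.12176854] 0.13121799633429057 tray [0.47094206 0.26054071 0.02257818] [0.43347938 0.22786119 0.01616604] [0.51157662 0.306315   0.02998347]
green 201 [ 0.39725834 -0.25539338  0.11999749] 0.1308018795691774 tray [ 0.39351595 -0.24903115  0.02613456] [ 0.34282478 -0.26926498  0.01695275] [ 0.45992722 -0.23464031  0.02999622]
scene handle top [ 0.55156773 -0.30502933  0.12413669] [ 0.5336478  -0.
[... 206 characters left out ...]
]
top key_tray [([0.5402, -0.2886, 0.0114], 0.72)]
top holder [([0.5728, -0.0501, 0.0255], 0.79)]
top nut0 [([0.647, -0.0546, 0.0417], 0.42)]
top nut1 [([0.647, -0.0546, 0.0417], 0.42)]
scene key [([0.3707, -0.2626, 0.0815], 0.92), ([0.5591, -0.3017, 0.0807], 0.78), ([0.7144, -0.4729, 0.0794], 0.71), ([0.4474, -0.2554, 0.0731], 0.56)]
scene key_tray [([0.5589, -0.3093, 0.0161], 0.97), ([0.6513, -0.0613, 0.0318], 0.64)]
scene holder [([0.5902, -0.0611, 0.0237], 0.7)]
scene nut0 [([0.5776, -0.1191, 0.0353], 0.67), ([0.5893, 0.0135, 0.0379], 0.46), ([0.6499, -0.061, 0.0335], 0.39)]
scene nut1 [([0.5776, -0.1191, 0.0353], 0.67), ([0.5893, 0.0135, 0.0379], 0.46), ([0.6499, -0.061, 0.0335], 0.39)]
```

```bash
cat >> h.py <<'E'
def Rd(psi):
    c,s=np.cos(psi),np.sin(psi)
    return np.array([[0,c,s],[0,s,-c],[-1,0,0.]])
E
python3 - <<'E'
from h import *
z=np.load('pics/wrist0.npz'); C=-z['R'].T@z['t']; Rt=manip.current_tcp_rot(); p=manip.current_ee_pos()
print('cam in tcp',Rt.T@(C-p)); print('camera axes in tcp',(Rt.T@z['R'].T).round(3)); print('psi now',np.arctan2(Rt[1,1],Rt[0,1]))
for nm,pos in [('key',(0.545,-.302,.08)),('nut2',(.511,-.044,.103)),('nut1',(.583,.018,.103)),('nut3',(.5725,-.117,.103)),('view',(.578,-.05,.25))]:
    print(nm,[(d,np.round(q,2)[[0,3,5]].tolist()) if q is not None else d for d in range(-180,180,45) for q in [manip.inverse_kinematics(np.array(pos),Rd(np.radians(d)))]])
E
```

```text
cam in tcp [-0.14188113 -0.0003997  -0.07393803]
camera axes in tcp [[ 0.    -0.288  0.958]
 [ 1.    -0.001 -0.001]
 [ 0.001  0.958  0.288]]
psi now 1.2660141634926547
key [(-180, [-0.58, -0.0, 2.56]), (-135, [-0.58, -0.0, 1.78]), (-90, [-0.58, -0.0, 0.99]), (-45, [-0.58, -0.0, 0.2]), (0, [-0.58, -0.0, -0.58]), (45, [-0.58, -0.0, -1.37]), (90, [-0.58, -0.0, -2.15]), 135]
nut2 [-180, (-135, [-0.18, -0.0, 2.18]), (-90, [-0.18, -0.0, 1.39]), (-45, [-0.18, -0.0, 0.61]), (0, [-0.18, -0.0, -0.18]), (45, [-0.18, -0.0, -0.96]), (90, [-0.18, -0.0, -1.75]), (135, [-0.18, -0.0, -2.53])]
nut1 [-180, (-135, [-0.05, -0.0, 2.31]), (-90, [-0.05, -0.0, 1.52]), (-45, [-0.05, -0.0, 0.74]), (0, [-0.05, -0.0, -0.05]), (45, [-0.05, -0.0, -0.83]), (90, [-0.05, -0.0, -1.62]), (135, [-0.05, -0.0, -2.41])]
nut3 [(-180, [-0.28, -0.0, 2.86]), (-135, [-0.28, -0.0, 2.07]), (-90, [-0.28, -0.0, 1.29]), (-45, [-0.28, -0.0, 0.5]), (0, [-0.28, -0.0, -0.28]), (45, [-0.28, -0.0, -1.07]), (90, [-0.28, -0.0, -1.85]), (135, [-0.28, -0.0, -2.64])]
view [-180, (-135, [-0.17, -0.0, 2.19]), (-90, [-0.17, -0.0, 1.4]), (-45, [-0.17, -0.0, 0.62]), (0, [-0.17, -0.0, -0.17]), (45, [-0.17, -0.0, -0.95]), (90, [-0.17, -0.0, -1.74]), (135, [-0.17, -0.0, -2.52])]
```

```bash
cat >> h.py <<'E'
def unprojw(fn):
    z=np.load('pics/'+fn+'.npz');K=z['K'];d=z['d']
    v,u=np.mgrid[0:420,0:560]
    x=(u-K[0,2])/K[0,0]; y=(v-K[1,2])/K[1,1]; r=np.hypot(x,y)+1e-9
    k=np.tan(r)/r
    P=np.stack([x*k*d,y*k*d,d],-1)
    W=(P-z['t'])@z['R']; W[(d==0)|(r>1.3)]=np.nan
    return z['im'],W
E
python3 - <<'E'
from h import *
t=manip.current_time()
manip.move_ptp(np.array([.578,-.10,.26]),Rd(0)); print(manip.current_time()-t)
save('wrist','w1'); t=manip.current_time()
manip.move_ptp(np.array([.545,-.305,.22]),Rd(0)); print(manip.current_time()-t)
save('wrist','w2'); print(manip.current_time(), manip.current_force())
E
```

```text
2.65
0.8583000000000003
4.2583 [0.76751508 0.24374599 0.20891791]
```

View pics/w1.png

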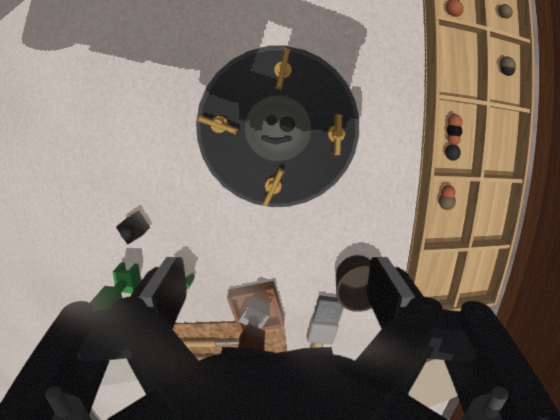

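View pics/w2.png

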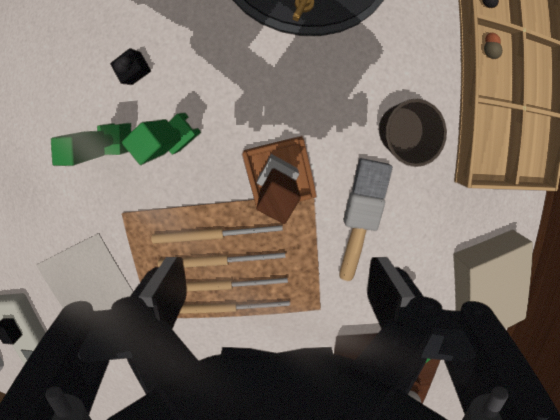

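```bash
python3 - <<'E'
from h import *
im,W=unprojw('w1'); hsv=cv2.cvtColor(im,cv2.COLOR_RGB2HSV)
roi=np.zeros((420,560),bool); roi[40:215,190:365]=1
m=roi&(hsv[...,1]>120)&(hsv[...,2]>70)&(W[...,2]>.025)&(W[...,2]<.055)
n,l,s,c=cv2.connectedComponentsWithStats(m.astype(np.uint8))
for i in range(1,n):
    if s[i,4]<30: continue
    P=W[l==i]; T=P[P[:,2]>0.038]; hub=P.mean(0)
    r=cv2.minAreaRect((T[:,:2]*1000).astype(np.float32))
    w,V=np.linalg.eigh(np.cov(T[:,:2].T)); a=np.degrees(np.arctan2(V[1,1],V[0,1]))%180
    print('nut',c[i].round(),len(P),P.mean(0).round(4),'wingtop',len(T),T.mean(0).round(4),'rect',np.round(r[0],1),np.round(r[1],1),'dir',a.round(1),'zmax',P[:,2].max())
m=roi&(W[...,2]>0.015)&(W[...,2]<0.03)
q=W[m][:,:2]*1000; print('disc',cv2.minEnclosingCircle(q.astype(np.float32)),np.median(W[m][:,2]))
im,W=unprojw('w2')
box=np.zeros((420,560),bool); box[135:235,235:325]=1
for lo,hi in [(.115,.14),(.1,.14),(.07,.115),(.03,.045)]:
    P=W[box&(W[...,2]>lo)&(W[...,2]<hi)]
    if len(P)>10:
        r=cv2.minAreaRect((P[:,:2]*1000).astype(np.float32)); print(lo,len(P),P.mean(0).round(4),'rect',np.round(r[0],1),np.round(r[1],1),r[2],np.median(P[:,2]))
P=W[box&(W[...,2]>.018)&(W[...,2]<.028)]
r=cv2.minAreaRect((P[:,:2]*1000).astype(np.float32)); print('tray',r,np.median(P[:,2]))
print('table z',np.nanmedian(W[60:100,180:220,2]))
cv2.imwrite('pics/z3.png',cv2.resize(im[125:235,230:330,::-1],None,fx=5,fy=5,interpolation=cv2.INTER_CUBIC))
E
```

```text
nut [282.  69.] 343 [0.5843 0.0191 0.039 ] wingtop 242 [0.5844 0.0192 0.0428] rect [584.7  19.7] [44.9 11. ] dir 77.6 zmax 0.045457679114345804
nut [337. 134.] 369 [ 0.6453 -0.0534  0.0393] wingtop 258 [ 0.6462 -0.0529  0.0427] rect [646.3 -53.6] [44.3 12.1] dir 88.2 zmax 0.045631512109900844
nut [218. 124.] 371 [ 0.5124 -0.0417  0.039 ] wingtop 257 [ 0.5123 -0.0423  0.0427] rect [511.8 -42.3] [10.9 45.4] dir 159.4 zmax 0.04529330060436686
nut [273. 186.] 354 [ 0.5734 -0.1136  0.0389] wingtop 242 [ 0.5737 -0.114   0.0427] rect [ 573.6 -114.7] [45.  11.4] dir 64.6 zmax 0.045427122511417284
disc ((579.1099243164062, -48.723960876464844), 95.98236846923828) 0.02178756914324488
0.115 1236 [ 0.5462 -0.2991  0.1268] rect [ 546.1 -300.6] [26.3 26.2] 61.375701904296875 0.12752824456021652
0.1 1387 [ 0.5463 -0.2981  0.1248] rect [ 546.1 -300.6] [26.4 26.2] 61.17881774902344 0.12737970462986992
0.07 390 [ 0.5469 -0.2904  0.0943] rect [ 544.4 -291.7] [34.3 16.9] 13.180362701416016 0.09544470653148907
0.03 416 [ 0.5449 -0.2925  0.0372] rect [ 546.4 -300.3] [30.  34.2] 61.10835647583008 0.037546650914988544
tray ((548.5762329101562, -300.71734619140625), (68.44297790527344, 67.80961608886719), 14.182247161865234) 0.021359903287277604
table z -0.0003914863157319749
```

View pics/z3.png

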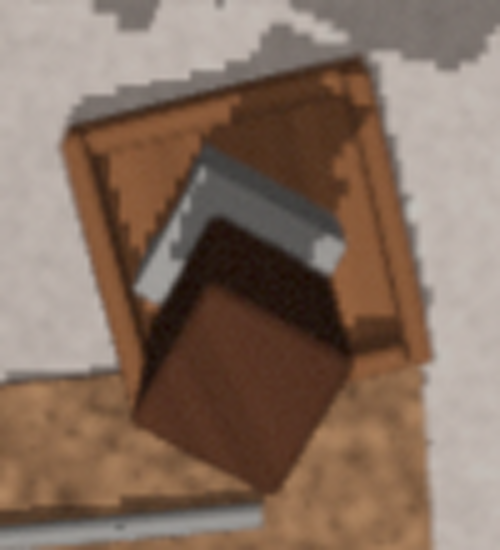

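```bash
python3 - <<'E'
from h import *
K=np.array([.5462,-.3005]); psi=np.radians(61.2)
manip.move_ptp(np.r_[K,.16],Rd(psi))
manip.move_l(np.r_[K,.077],max_speed=.12)
manip.set_gripper(0.0,70)
print(manip.current_grip_width()*85,manip.current_force(),manip.current_ft_torque(),manip.current_time())
manip.move_l(np.r_[K,.12],max_speed=.1)
print(manip.current_ee_pos(),manip.current_grip_width()*85,manip.current_force(),manip.current_ft_torque(),manip.current_time())
save('wrist','w3');save('scene','s3')
b=cv2.imread('pics/scene0.png')
E
python3 -c "
import cv2;a=cv2.imread('pics/s3.png')[150:320,140:360];cv2.imwrite('pics/z4.png',cv2.resize(a,None,fx=3.5,fy=3.5))"
```

```text
24.846043836053283 [-1.25261244 -0.78324911  4.6101142 ] [-0.0692431   0.02819287 -0.03802347] 6.6667
[ 0.54597172 -0.30032271  0.11968714] 24.778319738339334 [-0.28936624  0.30963345 -1.73873725] [0.0120079  0.0077711  0.02507915] 7.25
```

View pics/w3.png

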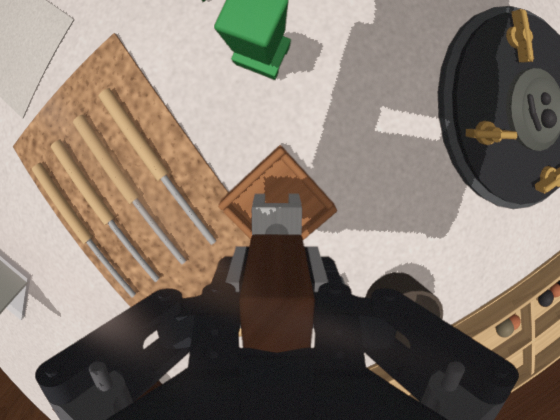

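View pics/z4.png

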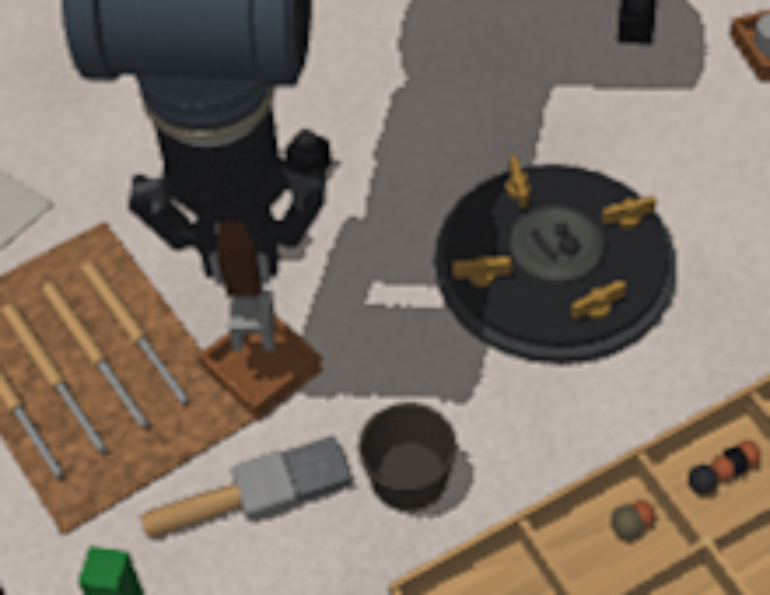

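Wrist view: the key is held by the jaws, with the fork at (277,212), and the tray below at (278,200) is empty. The scene view shows the slot opening along the expected axis. Next I'll check where the fork sits relative to the TCP.

```bash
python3 - <<'E'
from h import *
im,W=unprojw('w3')
box=np.zeros((420,560),bool); box[180:380,235:330]=1
for lo,hi in [(.072,.086),(.05,.07),(.165,.18)]:
    P=W[box&(W[...,2]>lo)&(W[...,2]<hi)]
    if len(P)>10:
        r=cv2.minAreaRect((P[:,:2]*1000).astype(np.float32)); print(lo,len(P),P.mean(0).round(4),np.round(r[0],1),np.round(r[1],1),r[2],np.median(P[:,2]))
E
```

```text
0.072 1404 [ 0.5366 -0.2955  0.0797] [ 538.4 -296.5] [29.9 18.4] 61.05643081665039 0.08001372049830197
0.05 187 [ 0.5309 -0.2924  0.0604] [ 531.6 -292.8] [30.1  2.9] 61.039249420166016 0.060852889570032834
0.165 4621 [ 0.5426 -0.2981  0.1698] [ 545.8 -298.6] [33.4 26.1] 61.869110107421875 0.16998619828317516
```

```bash
cat > turn.py <<'E'
from h import *
C=np.array([.5791,-.0476]); YAW=-4.75
def npos(k):
    a=np.radians(YAW+90*k); return C+.068*np.array([np.cos(a),np.sin(a)])
def slotpsi(): 
    R=manip.current_tcp_rot(); return np.degrees(np.arctan2(R[1,1],R[0,1]))
def turn(k,psi0,a0):
    """psi0 jaw yaw (deg) for slot aligned; a0 nut angle deg"""
    p=npos(k)
    manip.move_ptp(np.r_[p,.145],Rd(np.radians(psi0)))
    manip.move_l(np.r_[p,.121],max_speed=.1)
    f0=manip.current_force(); m0=manip.current_ft_torque()
    manip.move_l(np.r_[p,.0997],max_speed=.06)
    print('in',manip.current_force()-f0,manip.current_ft_torque()-m0,manip.current_ee_pos(),manip.current_time())
    if abs((manip.current_force()-f0)[2])>8: print('JAM?'); return
    total=90-a0+17
    q0=manip.current_qpos().copy()
    for d in [total-60,total-20,total-6]+[total-6+i*2 for i in range(1,9)]:
        q=q0.copy(); q[5]+=np.radians(d); manip.move_j(q)
        m=manip.current_ft_torque()-m0; f=manip.current_force()-f0
        print('rot %.0f (stop %.0f) mz %.3f f %s psi %.1f xy %s'%(d,total,m[2],f.round(1),slotpsi(),((manip.current_ee_pos()[:2]-p)*1000).round(1)))
        if abs(m[2])>.55 or np.linalg.norm(f)>30: break
    q[5]-=np.radians(d-(90-a0)); manip.move_j(q)
    print('rel',(manip.current_ft_torque()-m0)[2],(manip.current_force()-f0).round(1),manip.current_time())
    e=manip.current_ee_pos(); manip.move_l(np.r_[e[:2],.15],max_speed=.15)
    print('up',manip.current_time(),(manip.current_force()-f0).round(1),manip.current_grip_width()*85)
E
python3 - <<'E'
from turn import *
turn(2,69.4,15.8)
save('wrist','w4');save('top','t4')
E
```

```text
in [-3.46445938  0.41368968 19.45759947] [0.11603224 0.71583211 0.1034804 ] [ 0.51225066 -0.04209062  0.10074706] 9.275
JAM?
```

View pics/w4.png

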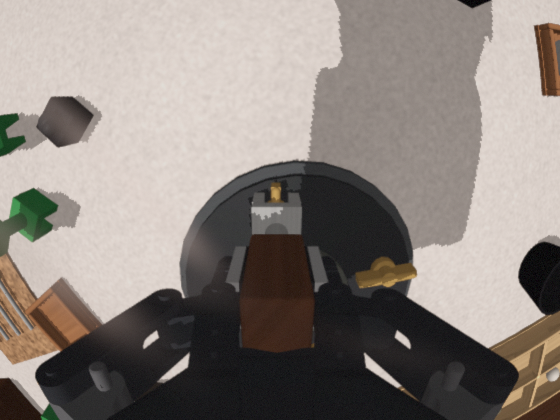

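The wing tip shows centred in the slot at (277,193), but there is about 19 N upward contact. I'll check the static force and the key's seat in the gripper.

```bash
python3 - <<'E'
from h import *
print(manip.current_force(),manip.current_ft_torque(),manip.current_ee_pos())
e=manip.current_ee_pos()
im,W=unprojw('w4')
box=np.zeros((420,560),bool); box[175:380,240:320]=1
for lo,hi in [(.055,.068),(.145,.16)]:
    P=W[box&(W[...,2]>lo)&(W[...,2]<hi)]
    r=cv2.minAreaRect((P[:,:2]*1000).astype(np.float32)); print(lo,len(P),P.mean(0).round(4),np.round(r[0],1),np.round(r[1],1),r[2],np.median(P[:,2]))
hsv=cv2.cvtColor(im,cv2.COLOR_RGB2HSV)
m=box&(hsv[...,1]>150)&(hsv[...,2]>110); m[205:]=0
P=W[m]; print('wing',len(P),P.mean(0),P[:,2].max())
cv2.imwrite('pics/z5.png',cv2.resize(im[165:245,230:320,::-1],None,fx=7,fy=7,interpolation=cv2.INTER_CUBIC))
E
```

```text
[-2.22281245  0.62502221 17.05036192] [ 0.07413013  0.72788607 -0.0316309 ] [ 0.51225054 -0.04210122  0.10077309]
0.055 1405 [ 0.5022 -0.0387  0.0613] [503.8 -39.4] [30.2 18.5] 69.51814270019531 0.061344512475187976
0.145 4440 [ 0.5086 -0.0406  0.1507] [511.3 -41.1] [27.7 26. ] 68.68782806396484 0.15114495859152965
wing 1 [ 0.49598762 -0.0378545   0.04313477] 0.04313477424451149
```

View pics/z5.png

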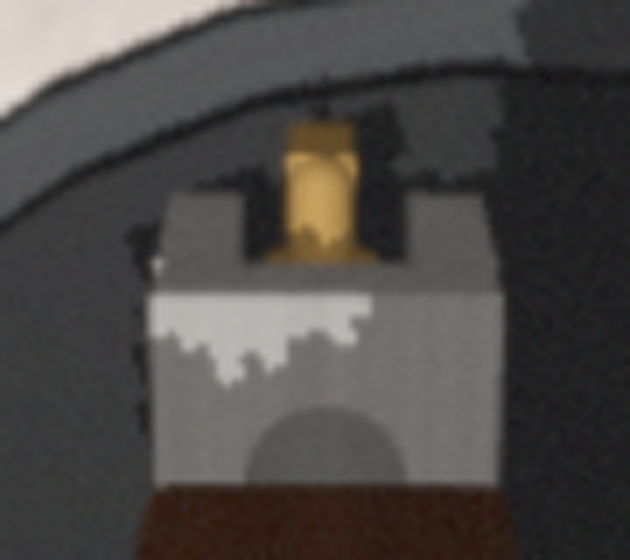

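The wing is seated in the slot and the prong ends rest on something about 29 mm up, probably the hub. I'll lift 1.5 mm to unload it and then turn.

```bash
sed -i 's/\.0997\],max_speed=\.06/ZT],max_speed=.06/; s/^C=/ZT=.1018\nC=/; s/^def turn(k,psi0,a0):/def turn(k,psi0,a0,ins=True):/' turn.py
python3 - <<'E'
s=open('turn.py').read()
a=s.index("    manip.move_ptp(np.r_[p,.145]"); b=s.index("    f0=manip")
s=s[:a]+"    if ins:\n        manip.move_ptp(np.r_[p,.145],Rd(np.radians(psi0)))\n        manip.move_l(np.r_[p,.121],max_speed=.1)\n"+s[b:]
s=s.replace("f0=manip.current_force(); m0=manip.current_ft_torque()","f0,m0=F0")
s=s.replace("ZT=","F0=np.array([-.29,.31,-1.74]),np.array([.012,.008,.025])\nZT=")
open('turn.py','w').write(s)
E
python3 - <<'E'
from turn import *
turn(2,69.4,15.8,ins=False)
save('wrist','w5');save('top','t5')
E
```

```text
in [-0.87940197 -0.5128265   0.09624448] [-0.01366971  0.01676989 -0.0698185 ] [ 0.51111553 -0.04192651  0.10129718] 9.625
rot 31 (stop 91) mz -0.039 f [ 0.7 -0.6  3.8] psi 38.4 xy [-0.1  0. ]
rot 71 (stop 91) mz 0.027 f [3.9 0.3 0.5] psi -1.6 xy [0.1 0. ]
rot 85 (stop 91) mz 0.033 f [3.2 0.1 0.8] psi -15.5 xy [-0.1  0. ]
rot 87 (stop 91) mz 0.039 f [ 4.6  1.  -0.6] psi -17.6 xy [ 0.1 -0. ]
rot 89 (stop 91) mz 0.064 f [ 5.8  0.1 -1.2] psi -19.6 xy [ 0.1 -0. ]
rot 91 (stop 91) mz 0.132 f [ 4.9 -0.8 -1.3] psi -21.6 xy [ 0.1 -0. ]
rot 93 (stop 91) mz 0.489 f [ 5.8  0.2 -2. ] psi -23.6 xy [ 0.2 -0. ]
rot 95 (stop 91) mz 1.042 f [ 5.4 -1.2 -1.7] psi -25.5 xy [ 0.1 -0.2]
rel -0.01717871328504984 [-1.   0.4  4.5] 12.95
up 13.425 [-0.1 -0.5 -0.6] 25.42334558507732
```

View pics/w5.png

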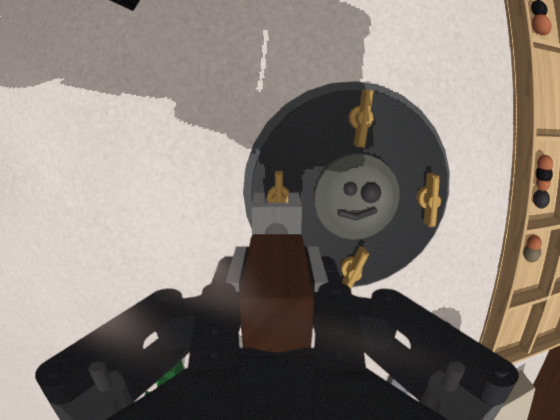

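Nut2 hit its stop at the predicted angle (torque rose to 1.0 N m at rot 95°) and lies along the rim at (278,185). Now nut1.

```bash
python3 - <<'E'
from turn import *
im,W=unprojw('w5'); e=manip.current_ee_pos(); print(e,slotpsi())
box=np.zeros((420,560),bool); box[175:380,235:325]=1
for lo,hi in [(e[2]-.045,e[2]-.034),(e[2]+.045,e[2]+.056)]:
    P=W[box&(W[...,2]>lo)&(W[...,2]<hi)]
    r=cv2.minAreaRect((P[:,:2]*1000).astype(np.float32)); print(len(P),np.round(r[0],1),np.round(r[1],1),r[2],np.median(P[:,2])-e[2])
turn(1,-12.4,7.6)
save('wrist','w6')
E
```

```text
[ 0.5097198  -0.04177497  0.14877229] -4.82322578337335
1382 [510.  -33.4] [18.6 30.4] 83.75272369384766 -0.03889463487745495
4609 [510.2 -41.9] [26.9 31.4] 84.55323028564453 0.050910596342286035
in [ 0.44744681 -0.87666335  0.33635406] [ 0.01078496  0.00928499 -0.07981495] [0.5845861  0.02015397 0.10136791] 14.8583
rot 39 (stop 99) mz -0.018 f [ 2.1 -0.2  0.3] psi -51.6 xy [ 0.1 -0.1]
rot 79 (stop 99) mz 0.022 f [ 3.  -3.4  0.3] psi -91.6 xy [-0.  -0.2]
rot 93 (stop 99) mz -0.018 f [ 1.2 -2.3  0.9] psi -105.5 xy [-0.4  0. ]
rot 95 (stop 99) mz 0.057 f [ 1.7 -3.7  0.5] psi -107.6 xy [-0.3 -0.2]
rot 97 (stop 99) mz 0.022 f [ 1.4 -4.7  0.6] psi -109.7 xy [-0.3 -0.1]
rot 99 (stop 99) mz 0.105 f [ 0.7 -5.6 -0. ] psi -111.7 xy [-0.2 -0.1]
rot 101 (stop 99) mz 0.397 f [ 0.5 -5.3  1. ] psi -113.7 xy [-0.2 -0.1]
rot 103 (stop 99) mz 1.015 f [ 0.  -6.1  0.1] psi -115.6 xy [-0.3 -0.1]
rel -0.04379608494513572 [0.  0.  0.8] 18.3
up 18.775 [ 0.2 -0.6 -0.3] 25.023752735037714
```

View pics/w6.png

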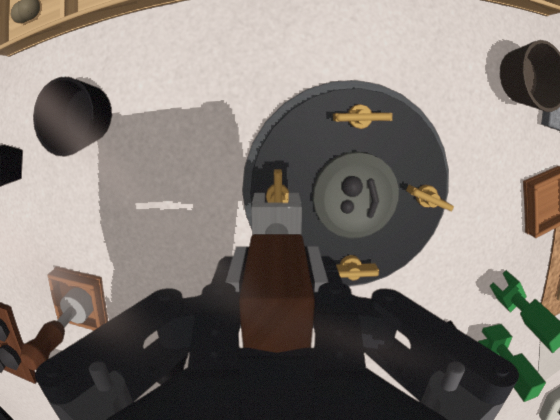

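Nut1 now lies along the rim at (278,187), and nut2 at (357,269) and nut0 at (362,117) are tight too. Nut3 at (430,197) is still slack, so it's next.

```bash
python3 - <<'E'
from turn import *
turn(3,-25.4,20.6)
save('wrist','w7')
im,W=unprojw('w7'); e=manip.current_ee_pos(); print(e,slotpsi())
box=np.zeros((420,560),bool); box[175:380,235:325]=1
for lo,hi in [(e[2]-.045,e[2]-.034),(e[2]+.045,e[2]+.056)]:
    P=W[box&(W[...,2]>lo)&(W[...,2]<hi)]
    r=cv2.minAreaRect((P[:,:2]*1000).astype(np.float32)); print(len(P),np.round(r[0],1),np.round(r[1],1),r[2],np.median(P[:,2])-e[2])
E
```

```text
in [0.25858606 0.62532759 1.16528956] [-0.00385203  0.02820225 -0.05744882] [ 0.57336338 -0.11533429  0.10135123] 20.9833
rot 26 (stop 86) mz -0.003 f [ 2.8 -1.   0. ] psi -51.6 xy [ 0.2 -0.1]
rot 66 (stop 86) mz 0.029 f [ 3.7 -2.1  0. ] psi -91.6 xy [ 0.  -0.2]
rot 80 (stop 86) mz -0.009 f [ 2.1 -1.8  0.9] psi -105.5 xy [-0.3  0. ]
rot 82 (stop 86) mz 0.075 f [ 1.2 -4.   0.5] psi -107.6 xy [-0.2 -0.1]
rot 84 (stop 86) mz 0.057 f [ 1.2 -4.5  0.6] psi -109.7 xy [-0.2 -0.1]
rot 86 (stop 86) mz 0.066 f [ 0.1 -5.5  1.4] psi -111.7 xy [-0.2 -0.1]
rot 88 (stop 86) mz 0.466 f [ 1.  -6.6 -0.5] psi -113.7 xy [-0.2 -0.1]
rot 90 (stop 86) mz 1.054 f [ 0.  -5.7  0.2] psi -115.6 xy [-0.2 -0.1]
rel -0.0509889995727537 [-0.6  0.4  1.6] 24.2417
up 24.7167 [ 0.2 -0.2 -0.7] 25.246071971309636
[ 0.57253856 -0.11452355  0.1489722 ] -94.84490279036203
1376 [ 580.1 -115. ] [30.1 18.9] 85.4826431274414 -0.03912529961998237
4588 [ 572.4 -115.4] [31.1 26.5] 83.83651733398438 0.05071350360594648
```

View pics/w7.png

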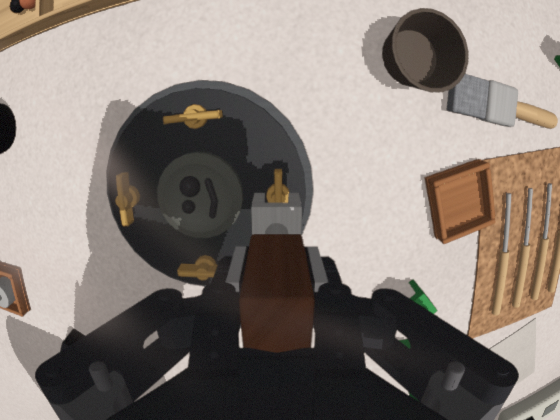

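All four nuts lie along the rim, and the empty tray is at (462,200). Now I'll return the key.

```bash
python3 - <<'E'
from turn import *
T=np.array([.5485,-.3006])
manip.move_ptp(np.r_[T,.15],Rd(np.radians(-75.8)))
manip.move_l(np.r_[T,.105],max_speed=.1); manip.dwell(.2)
save('wrist','w8')
im,W=unprojw('w8'); e=manip.current_ee_pos(); print(e,slotpsi(),manip.current_force())
P=W[(W[...,2]>.018)&(W[...,2]<.027)&(np.hypot(W[...,0]-T[0],W[...,1]-T[1])<.055)]
print(cv2.minAreaRect((P[:,:2]*1000).astype(np.float32)))
E
```

```text
[ 0.54875879 -0.3007653   0.10563185] -75.80108232545977 [-0.72552355 -0.47887273 -1.3775242 ]
((549.084228515625, -300.6548156738281), (67.4676513671875, 68.54291534423828), 14.299665451049805)
```

View pics/w8.png

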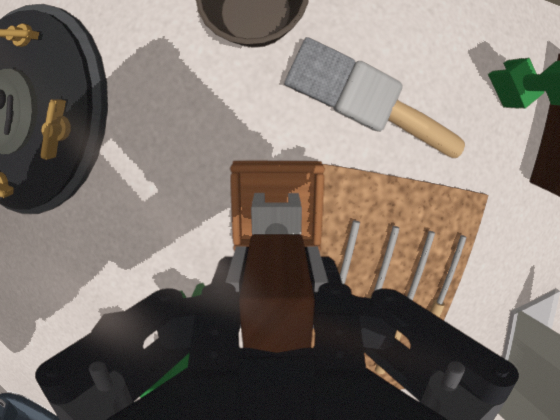

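The fork at (277,212) is centred over the pocket at (278,205), and the second tray measurement agrees to within 1 mm. Lowering and releasing.

```bash
python3 - <<'E'
from turn import *
T=np.array([.5488,-.3006])
manip.move_l(np.r_[T,.082],max_speed=.06)
for z in (.0795,.0785,.0778,.0772,.0766,.076):
    manip.move_l(np.r_[T,z],max_speed=.02); manip.dwell(.1)
    f=manip.current_force()-F0[0]; print(z,manip.current_ee_pos(),f.round(1))
    if f[2]>3: break
manip.set_gripper(1.0); manip.dwell(.3)
e=manip.current_ee_pos(); manip.move_l(np.r_[e[:2],.20],max_speed=.12)
print(manip.current_time(),manip.current_force())
manip.move_ptp(np.array([.45,-.12,.32]),Rd(np.radians(-75.8)))
save('wrist','w9');save('top','t9');save('scene','s9');print(manip.current_time())
E
python3 - <<'E'
import cv2,numpy as np
a=cv2.imread('pics/s9.png')[150:320,140:360];b=cv2.imread('pics/t9.png')[145:245,220:380]
cv2.imwrite('pics/z9.png',np.vstack([cv2.resize(a,(420,300)),cv2.resize(b,(420,262))]))
E
```

```text
0.0795 [ 0.54885974 -0.30063988  0.07965405] [ 0.3 -0.4 -0.9]
0.0785 [ 0.54882481 -0.30062169  0.07851385] [ 0.5 -0.3 -0.4]
0.0778 [ 0.54880682 -0.30062112  0.07779166] [ 0.6  0.5 -0.6]
0.0772 [ 0.54889321 -0.30065952  0.07736827] [-0.1  0.3  2.5]
0.0766 [ 0.54905809 -0.3006756   0.07732883] [-0.3  1.7  8.5]
30.7917 [-0.27879972  0.56319013 -0.3747908 ]
31.8833
```

View pics/w9.png

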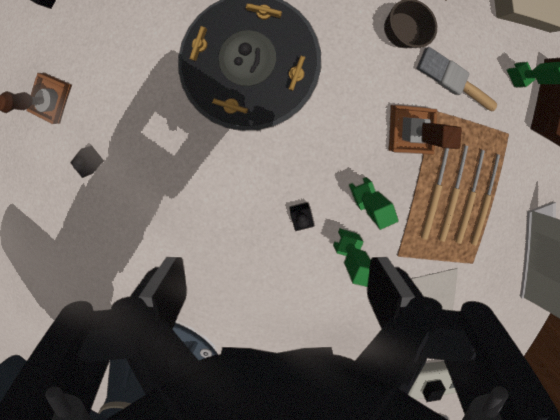

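View pics/z9.png

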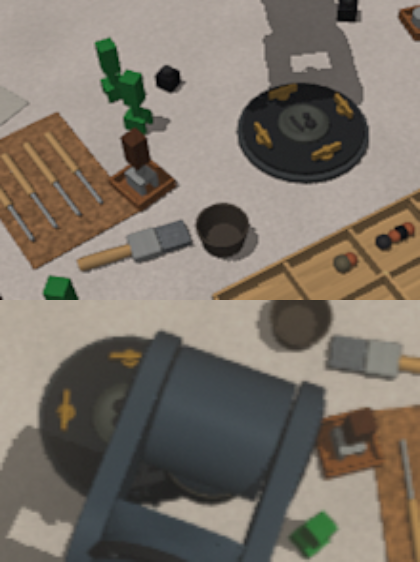

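```bash
python3 - <<'E'
from h import *
im,W=unprojw('w9'); hsv=cv2.cvtColor(im,cv2.COLOR_RGB2HSV)
d=np.hypot(W[...,0]-.5791,W[...,1]+.0476)
m=(d<.1)&(hsv[...,1]>120)&(hsv[...,2]>70)&(W[...,2]>.025)&(W[...,2]<.055)
n,l,s,c=cv2.connectedComponentsWithStats(m.astype(np.uint8))
for i in range(1,n):
    if s[i,4]<30: continue
    P=W[l==i]; T=P[P[:,2]>.038]; w,V=np.linalg.eigh(np.cov(T[:,:2].T))
    a=np.degrees(np.arctan2(V[1,1],V[0,1]))%180; v=P.mean(0)[:2]-[.5791,-.0476]
    k=round((np.degrees(np.arctan2(v[1],v[0]))+4.75)/90)%4
    print('nut',k,P.mean(0).round(3),'angle',np.round((-4.75+90*k-a)%180,1))
d=np.hypot(W[...,0]-.5488,W[...,1]+.3006)<.05
for lo,hi in [(.12,.14),(.033,.043)]:
    P=W[d&(W[...,2]>lo)&(W[...,2]<hi)]; r=cv2.minAreaRect((P[:,:2]*1000).astype(np.float32)); print(lo,len(P),P.mean(0).round(4),np.round(r[0],1),np.round(r[1],1),np.percentile(P[:,2],[5,50,95]).round(4))
E
```

```text
nut 0 [ 0.645 -0.054  0.039] angle 86.5
nut 1 [0.584 0.018 0.039] angle 89.8
nut 3 [ 0.573 -0.115  0.039] angle 90.5
nut 2 [ 0.512 -0.043  0.039] angle 90.3
0.12 481 [ 0.548  -0.2982  0.1271] [ 548.2 -299.6] [26.4 26.8] [0.1235 0.1276 0.1289]
0.033 303 [ 0.5481 -0.2936  0.0376] [ 548.2 -299.5] [34.5 30.2] [0.035  0.0376 0.0397]
```

The nuts measure 89.8°, 90.3° and 90.5°, nut0 is unchanged, and the key stands upright at (548,-300) mm, centred in its tray. Handing in.

```bash
python3 -c "
from bench import manip
manip.sign_off(); print(manip.current_time())"
```

```text
the job is handed in; nothing more can be done
the job is handed in; nothing more can be done
```

The three slack nuts are tightened and the key is standing upright back in its tray. I handed the job in at about 32 s of the 61 s allowed.

- **Turning:** I turned nut2 (opposite the finished one) first, then nut1, then nut3. Each was turned clockwise until the torque rose to about 1 N m, close to the angle where I expected its stop.
- **Nut angles:** A last wrist-camera view put nut1, nut2 and nut3 at 89.8°, 90.3° and 90.5°. The finished nut, nut0, read 86.5°. It read about 87° before the work and the key never touched it, so I take it as unchanged.
- **Key:** It stands upright with its handle top 127.6 mm above the table. Its centre is within about 1.5 mm of the tray's centre, and the gripper is clear of everything.
- **What went wrong:** On the first descent onto nut2 the key pressed down with about 19 N, with its prong ends about 29 mm up, probably on the hub. I raised it about 1.5 mm and used that height for all three nuts. The key had not slipped in the grip.

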